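# Kit the gripper parts into the blue tray

## Robot

A 7-joint arm with a two-finger parallel gripper is mounted at the origin on the work surface. World frame = base frame: x ahead of the robot, y to its left, z up, the work surface at z = 0. Lengths are in m, angles in rad, forces in N, time in s.
With the tool pointing down it reaches from about 0.425 to 0.875 m from the base axis. Payload 8.4 kg.
Tool frame: the origin (TCP) lies between the finger pads; the fingertips stand 11 mm ahead of it and the grasp point (between the pads) lies 8 mm behind it; z points along the fingers, y is the line along which they close (so a half turn about z gives the same grasp; the last joint's range is limited). The gripper opens to 85 mm and grips with 20 to 120 N. Pads are 22 mm wide; open, the fingers measure 114 mm over their backs; the gripper's body (76 mm by 85 mm) begins 54 mm behind the grasp point. The pads swing forward as they close: fully open they stand 13 mm farther back than shut.
Start: joints at [-1.381, 0.333, 0.04, 1.465, -0.013, 1.343, -0.059], TCP at [0.185, 0.623, 0.242] pointing down, gripper open.
Joint ranges: [-2.58, 2.58], [-0.38, 2.09], [-1.3, 1.39], [0.25, 2.4], [-1.5, 4.64], [0.08, 2.09], [-2.65, 2.65]. Speed limits (rad/s): [2.22, 2.22, 2.79, 2.79, 3.14, 3.14, 3.14].

## Interface

Orientations are given as a 3x3 rotation matrix whose columns are the frame's x, y, z axes.
In Python, from bench import sense, grab_frame, calibration, finish_job, cut_out gives the robot as it stands.
- The arm moves only by the tool carry_out, never from a script. Its argument "moves" is a list that holds one entry, the list of rows, each a list of 7 numbers: the turn, a rotation vector about the tool's x, y, z in units of 90 degrees (1.0 is 90 degrees), then the shift along the tool's x, y, z in units of 100 mm (1.0 is 100 mm), then the closure, from -1 (fully open) to 1 (shut). A call has 1 to 20 rows; each row is the pose to reach, as a shift and turn from the pose commanded when the call began, along the tool's axes at that moment; what a row does not reach only later rows make up. A row lasts 1/12 s, in which the tool goes at most 41.7 mm and 7.16 degrees, less where a joint would pass 70% of its speed; a pose out of reach is approached as far as the arm can. A call with a number of a shift or a turn outside -1 to 1 is refused whole. A call with a gripper value outside its range is refused whole. The fingers move at their own pace and stop on an object; "squeeze" is the grip in N (left out, the last holds). Time passes only in rows, so rows that repeat a pose let the fingers close. It gives the time, the measured TCP pose, the force, the opening and the grip force at its end, in the units of the state.
- sense(): the state, without advancing time (a new reading comes with each control period).
- grab_frame(name): name is "scene" or "top" or "wrist"; returns the picture (400x640x3 uint8, red, green, blue); there is no depth.
- calibration(name): a dict with "fx", "fy", "cx", "cy" (pixels), "cam_to_world" (4x4, takes a point from camera to world coordinates); the wrist camera has in their place "mount" (4x4, takes a point from camera to tool coordinates, whose origin is the TCP and whose axes are the flange's). Camera axes: x right, y down, z forward; pixel columns grow to the right and rows downward; lengths in m; the calibration is good to about 2 mm. The wrist camera is an equidistant fisheye: a pixel r from the principal point sees the ray r / f radians off the axis. A picture is of the moment at which its call begins: read the wrist's pose just before it. calibration takes no time and is no camera call.
- finish_job(): hands the job in; it is judged then, once.
Trained networks look in the newest picture that a camera, given by its name, has taken for a name from the list of things; names that differ only in an ending like _2 or _b are one class to them, and where a whole thing is asked for, a point or a joint stands for the part that bears it (a point fixed in the world has none). Each returns a list of dicts, best first, with "confidence" (0 to 1); they miss things now and then, are a little off and sometimes report something else, mostly with a low value. They report only what shows in the picture. A call takes as long as a camera call. They do not tell look-alikes from the thing itself.
- cut_out(label, camera): "mask" (400x640 bool, what is visible of it) and "at" ([row, column] in pixels, amid what is visible of it).
The state is a dict: "clock": time; "joints": joint angles; "dq": joint speeds; "joint_efforts": joint torques, N m; "position": TCP position; "ee_rot": TCP orientation; "contact_force": force on the tool from outside, world axes, zero at the start; "wrist_torque": the same for the moment, N m; "width": finger opening in m; "grip_force": force on a finger pad.
Only numpy, scipy, OpenCV 4.12 (cv2) and the standard library are available. Lean on these libraries where they do the work, as an engineer would, in place of code of your own. Each camera call takes 0.05 s, during which the arm holds its last target. There are 200 camera calls.

## Task

Gather the four loose aluminium parts of the gripper kit from the bench into the shallow blue tray: the small flanged bushing, the square block, the straight jaw and the four-armed cross, each set down upright and fully home on the floor of the wooden nest whose pocket has its shape. Leave the two look-alikes, the large bushing and the three-armed tee, where they stand on the bench.

Things in the scene. Friction and masses are not known exactly. Their poses are not given: they have to be found in the camera images.
- bushing: Small flanged bushing: round flange 54 mm across with a round boss. Its upper 35 mm is a central upstand (a round boss 28 mm in diameter), the place to grip it; its base is 10 mm thick; 45 mm tall in all. Origin: centre of the underside, below the upstand; z up. Loose, bare aluminium, 80 to 160 g, standing upright on the bench at the start.
- square_block: Square block: square base 54 x 54 mm. Its upper 35 mm is a central upstand (square, 26 x 26 mm, its sides parallel to the base's, x and y along them), the place to grip it; its base is 10 mm thick; 45 mm tall in all. Origin: centre of the underside, below the upstand; z up. Loose, bare aluminium, 80 to 160 g, standing upright on the bench at the start.
- jaw: Jaw: straight bar base 72 mm long (x) and 24 mm wide (y). Its upper 35 mm is a central upstand (30 mm along x, 24 mm along y, flush with the bar's sides), the place to grip it; its base is 10 mm thick; 45 mm tall in all. Origin: centre of the underside, below the upstand; z up. Loose, bare aluminium, 80 to 160 g, standing upright on the bench at the start.
- cross: Four-armed cross: base of four equal arms 18 mm wide, 72 mm from tip to tip, along x and y. Its upper 35 mm is a central upstand (square, 24 x 24 mm, its sides square to the arms), the place to grip it; its base is 10 mm thick; 45 mm tall in all. Origin: centre of the underside, below the upstand; z up. Loose, bare aluminium, 80 to 160 g, standing upright on the bench at the start.
- big_bushing: Look-alike that stays on the bench: large flanged bushing, flange 80 mm across, boss 40 mm in diameter, 45 mm tall, bare aluminium, loose. Too big for any nest. Origin: centre of the underside.
- tee: Look-alike that stays on the bench: tee with only three arms (like the cross, but the arm along -y is missing), arms 18 mm wide, 36 mm long from the centre, with a 24 x 24 mm upstand, 45 mm tall, bare aluminium, loose. Origin: underside, below the upstand.
- round_nest: Place of the small bushing. Fixed plywood block 100 x 100 x 16 mm with a round pocket 70 mm in diameter, 12 mm deep, dark floor 4 mm above the block's underside. Origin: centre of the underside, 5 mm above the bench; x, y along the sides, z up. One of four nests, 102 mm apart, 2 x 2 in a fixed blue tray (218 mm square, rim 24 mm above the bench).
- square_nest: Place of the square block. Fixed plywood block 100 x 100 x 16 mm with a square pocket 70 x 70 mm, its sides along x and y, 12 mm deep, dark floor 4 mm above the block's underside. Origin: centre of the underside, 5 mm above the bench; x, y along the sides, z up. One of four nests, 102 mm apart, 2 x 2 in a fixed blue tray (218 mm square, rim 24 mm above the bench).
- long_nest: Place of the jaw. Fixed plywood block 100 x 100 x 16 mm with an oblong pocket 88 mm along x and 40 mm along y, 12 mm deep, dark floor 4 mm above the block's underside. Origin: centre of the underside, 5 mm above the bench; x, y along the sides, z up. One of four nests, 102 mm apart, 2 x 2 in a fixed blue tray (218 mm square, rim 24 mm above the bench).
- cross_nest: Place of the cross. Fixed plywood block 100 x 100 x 16 mm with a cross-shaped pocket: arms 34 mm wide, 88 mm from tip to tip, along x and y, 12 mm deep, dark floor 4 mm above the block's underside. Origin: centre of the underside, 5 mm above the bench; x, y along the sides, z up. One of four nests, 102 mm apart, 2 x 2 in a fixed blue tray (218 mm square, rim 24 mm above the bench).
Not all that is in view belongs to the job. Leave any yellow look-alike of the cross alone.

How it is judged:
At the end, for the whole second after the job is handed in: Each of the four parts is in the nest of its own shape: within 13 mm of its centre in plan, underside less than 9 mm above the nest's underside, tilted less than 0.12 rad, at rest, released. Large bushing and tee within 20 mm of their starts (horizontal distance between bushing and round_nest below 0.013 m and z of bushing in the frame of round_nest below 0.009 m and angle between each of bushing, square_block, jaw, cross's own z axis and vertical below 0.12 rad and linear speed of each of bushing, square_block, jaw, cross below 0.02 m/s and contact force between each of bushing, square_block, jaw, cross and the fingers below 0.1 N and horizontal distance between square_block and square_nest below 0.013 m and z of square_block in the frame of square_nest below 0.009 m and horizontal distance between jaw and long_nest below 0.013 m and z of jaw in the frame of long_nest below 0.009 m and horizontal distance between cross and cross_nest below 0.013 m and z of cross in the frame of cross_nest below 0.009 m and distance of each of big_bushing, tee from where it was at the start of the episode below 0.02 m); the robot touches nothing.
It fails at once if a look-alike (large bushing or tee) is moved by more than 20 mm (distance of any of big_bushing, tee from where it was at the start of the episode above 0.02 m).
It also fails if it takes over 99 s, if anything falls off the work surface, if the arm or the gripper's body presses on something with over 40 N, if the wrist force passes 120 N, or if a joint passes its speed limit or range.

## Working session

There is one attempt and no reset: what is moved stays moved. The work goes in short steps, Python scripts to look and compute and a tool call to move; the robot and the scene stay as the last step left them, time stands still between calls to the robot, and variables do not carry over. Pictures are saved under pics/ and viewed, at most 14 in all, crops included, and the job is handed in when it is done.

Besides the shell and the picture viewer there is one more tool, called after "Request:" as name(argument=value, ...) on one line, values as JSON. carry_out: Moves the arm, as the interface text tells. Shifts and turns lie within -1 to 1; 1 stands for 100 mm of shift or 90 degrees of turn. Its arguments: {"type":"object","properties":{"moves":{"type":"array"},"squeeze":{"type":"number"}},"required":["moves"]}

```bash
mkdir -p pics; cat > h.py <<'E'
import numpy as np, cv2
from bench import *
def save(n,im): cv2.imwrite('pics/'+n,cv2.cvtColor(im,cv2.COLOR_RGB2BGR))
def ray(cam,u,v,z):
    c=calibration(cam); T=np.array(c['cam_to_world'])
    d=T[:3,:3]@np.array([(u-c['cx'])/c['fx'],(v-c['cy'])/c['fy'],1]); o=T[:3,3]
    return o+d*(z-o[2])/d[2]
E
python3 - <<'E'
from h import *
s=sense(); print(s['clock'],s['position'],np.round(s['ee_rot'],3).tolist(),s['width'])
for n in('top','scene'):
    save(n+'0.png',grab_frame(n)); c=calibration(n); print(n,np.round(c['cam_to_world'],3).tolist(),c['fx'],c['cx'],c['cy'])
print(np.round(calibration('wrist')['mount'],3).tolist())
grab_frame('top')
for l in ['bushing','square_block','jaw','cross','big_bushing','tee','round_nest','square_nest','long_nest','cross_nest']:
    for d in cut_out(l,'top'):
        v,u=d['at']; vs,us=np.nonzero(d['mask']); print(l,round(d['confidence'],2),int(u),int(v),len(us),us.min(),us.max(),vs.min(),vs.max(),np.round(ray('top',u,v,.02),3))
E
```

```text
0.0 [0.18501274 0.62265964 0.24142478] [[-0.959, 0.285, -0.0], [0.285, 0.959, -0.002], [-0.0, -0.002, -1.0]] 0.0852355578874489
top [[-0.013, -0.991, 0.136, 0.326], [-1.0, 0.013, 0.001, 0.057], [-0.002, -0.136, -0.991, 1.246], [0.0, 0.0, 0.0, 1.0]] 446.64434147092066 320.7186797668899 208.02410192110523
scene [[-0.737, 0.446, -0.508, 1.131], [0.676, 0.48, -0.559, 0.736], [-0.005, -0.756, -0.655, 0.862], [0.0, 0.0, 0.0, 1.0]] 481.0332137401653 319.94842698336004 198.5075888684528
[[-0.001, -0.959, -0.282, 0.071], [1.0, -0.001, 0.0, 0.001], [-0.0, -0.282, 0.959, -0.13], [0.0, 0.0, 0.0, 1.0]]
bushing 0.68 219 232 289 212 231 220 239 [0.429 0.338 0.02 ]
square_block 0.68 272 183 318 261 281 175 195 [0.566 0.192 0.02 ]
jaw 0.74 306 151 255 298 315 139 162 [0.656 0.097 0.02 ]
cross 0.76 308 227 287 297 321 215 239 [0.441 0.092 0.02 ]
cross 0.59 270 273 300 259 284 263 288 [0.317 0.198 0.02 ]
big_bushing 0.57 267 228 647 254 282 214 242 [0.44  0.205 0.02 ]
tee 0.73 314 188 270 302 327 182 201 [0.549 0.076 0.02 ]
round_nest 0.77 430 179 1274 409 454 159 202 [ 0.57 -0.25  0.02]
round_nest 0.49 302 224 274 297 321 215 239 [0.448 0.107 0.02 ]
square_nest 0.66 400 191 1262 375 420 172 216 [ 0.538 -0.164  0.02 ]
long_nest 0.78 415 227 1355 388 434 205 250 [ 0.436 -0.202  0.02 ]
cross_nest 0.89 447 214 1369 423 469 192 237 [ 0.472 -0.293  0.02 ]
```

```bash
python3 - <<'E'
from h import *
a=cv2.cvtColor(cv2.imread('pics/top0.png'),cv2.COLOR_BGR2RGB)
save('top0c.png',cv2.resize(a[120:310,200:480],(800,543),interpolation=cv2.INTER_CUBIC))
E
```

```text
(no output)
```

View pics/top0c.png

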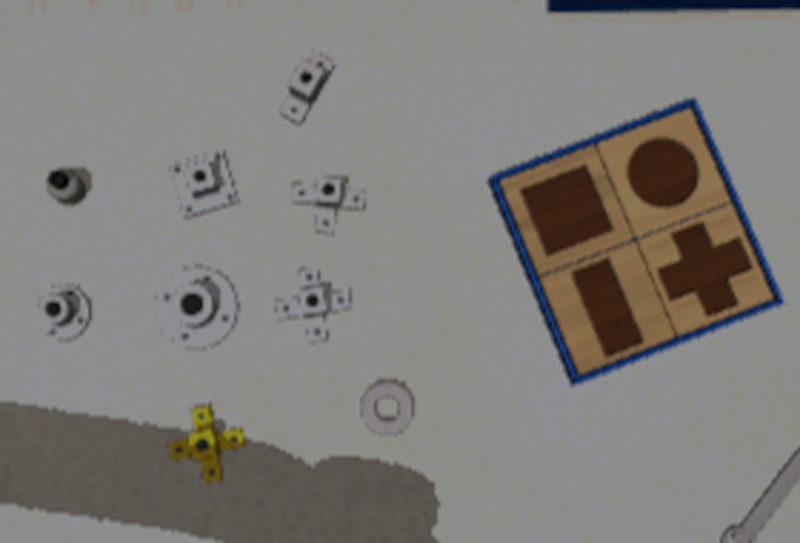

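View pics/scene0.png

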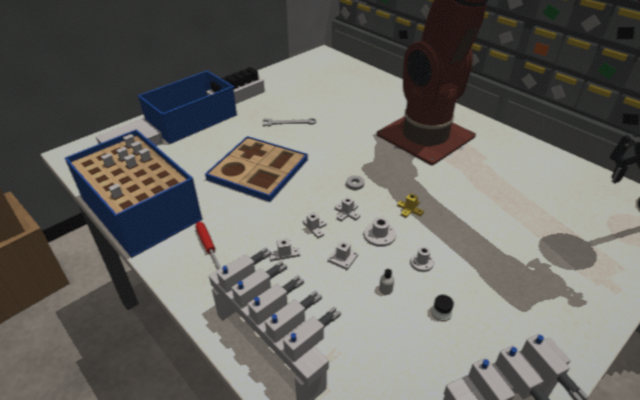

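The scene shows these candidates (top pixels):
- Small bushing (222,229), versus the large one (268,227) and the dark pot (222,185).
- Cross with four arms (310,226), versus the tee with three arms (315,188), the yellow cross (271,274) and a ring (335,262).
- Jaw (307,151) and square block (272,185).
- Tray nests: square (398,193), round (432,180), long (413,227), cross (447,215).

Next I fit models to the masks.

```bash
cat > fit.py <<'E'
from h import *
from scipy.optimize import minimize
c=calibration('top'); T=np.linalg.inv(np.array(c['cam_to_world'])); K=8
def proj(P):
    p=P@T[:3,:3].T+T[:3,3]; return np.c_[c['fx']*p[:,0]/p[:,2]+c['cx'],c['fy']*p[:,1]/p[:,2]+c['cy']]
def rect(a,b): return np.array([[-a,-b],[a,-b],[a,b],[-a,b]])/2e3
t=np.linspace(0,2*np.pi,40); circ=lambda d:np.c_[np.cos(t),np.sin(t)]*d/2e3
M={'bushing':([circ(54)],circ(28)),'square_block':([rect(54,54)],rect(26,26)),'jaw':([rect(72,24)],rect(30,24)),
'cross':([rect(72,18),rect(18,72)],rect(24,24)),'round_nest':([circ(70)],),'square_nest':([rect(70,70)],),'long_nest':([rect(88,40)],),'cross_nest':([rect(88,34),rect(34,88)],)}
def render(l,q,off,S=480):
    R=np.array([[np.cos(q[2]),-np.sin(q[2])],[np.sin(q[2]),np.cos(q[2])]])
    im=np.zeros((S,S),np.uint8)
    def hull(poly,zs):
        P=np.vstack([np.c_[poly@R.T+q[:2],np.full(len(poly),z)] for z in zs])
        p=(proj(P)-off+.5)*K
        cv2.fillConvexPoly(im,cv2.convexHull(np.round(p*16).astype(np.int32)),255,shift=4)
    m=M[l]; nest=len(m)==1
    for b in m[0]: hull(b,[.021] if nest else [0,.01])
    if not nest: hull(m[1],[.01,.045])
    return cv2.resize(im,(S//K,S//K),interpolation=cv2.INTER_AREA)/255.
def fit(l,mask,g):
    vs,us=np.nonzero(mask>.5); off=np.array([us.mean(),vs.mean()]).astype(int)-30
    m=mask[off[1]:off[1]+60,off[0]:off[0]+60].astype(float)
    best=None
    for a in np.radians([-40,-15,15,40,65,90] if l in('jaw','long_nest') else [-30,0,30]):
        f=lambda q:((render(l,[q[0],q[1],q[2]*10],off)-m)**2).sum()
        r=minimize(f,[g[0],g[1],a/10],method='Nelder-Mead',options=dict(initial_simplex=[[g[0]+i,g[1]+j,(a+k)/10] for i,j,k in((0,0,0),(.01,0,0),(0,.01,0),(0,0,.3))],xatol=1e-4,fatol=.01))
        if best is None or r.fun<best.fun: best=r
    return best.x*[1,1,10],best.fun,m.sum(),render(l,best.x*[1,1,10],off),off
E
python3 - <<'E'
from fit import *
a=grab_frame('top').copy(); big=cv2.resize(a,None,fx=4,fy=4,interpolation=cv2.INTER_CUBIC)
hsv=cv2.cvtColor(a,cv2.COLOR_RGB2HSV); res={}
for l in M:
    d=cut_out(l,'top')[0]; mk=d['mask'].astype(float)
    if 'nest' in l: mk=(d['mask']&(hsv[...,2]<95)).astype(float)
    g=ray('top',*np.array([np.nonzero(mk)[1].mean(),np.nonzero(mk)[0].mean()]),.015)
    q,e,n,r,off=fit(l,mk,g); print(l,np.round(q[:2],4),round(np.degrees(q[2]),1),round(e,1),n)
    rr=np.zeros(a.shape[:2]); rr[off[1]:off[1]+60,off[0]:off[0]+60]=r
    cs,_=cv2.findContours((cv2.resize(rr,None,fx=4,fy=4)>.5).astype(np.uint8),cv2.RETR_EXTERNAL,cv2.CHAIN_APPROX_NONE)
    cv2.drawContours(big,cs,-1,(255,0,0),1)
save('fit.png',np.vstack([cv2.resize(big[540:1040,820:1320],(400,400)),]) if 0 else cv2.resize(big[520:1020,820:1920],(800,364)))
E
```

```text
bushing [0.441  0.3364] -21.9 55.3 246.0
square_block [0.5651 0.1981] 14.8 15.5 393.0
jaw [0.6615 0.0952] -28.7 17.9 231.0
cross [0.4442 0.0914] 8.1 30.3 342.0
round_nest [ 0.5697 -0.2527] 9.1 31.1 498.0
square_nest [ 0.5338 -0.1571] 20.6 64.9 686.0
long_nest [ 0.4383 -0.193 ] 20.6 54.0 513.0
cross_nest [ 0.4744 -0.2886] 20.6 35.1 626.0
```

View pics/fit.png

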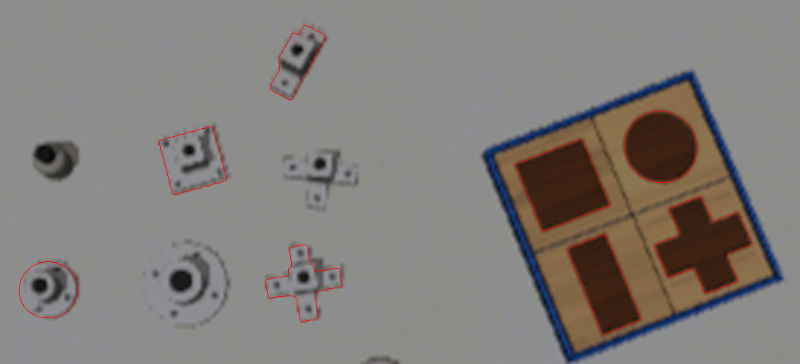

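```bash
cat >> h.py <<'E'
def plan(x,y,z,phi=None,n=1):
    s=sense(); R=np.array(s['ee_rot']); p=np.array(s['position'])
    d=R.T@(np.array([x,y,z])-p); c=np.degrees(np.arctan2(R[1,1],R[0,1]))
    tilt=R.T@np.array([0,0,-1]) # want tool z there
    t=0 if phi is None else (c-phi+90)%180-90
    print('clk %.2f pos %s phi %.1f w %.4f | turn z %.3f shift(100mm) %s /n %s tilt %s F %s'%(s['clock'],np.round(p,4),c,s['width'],t/90,np.round(d*10,3),np.round(d*10/n,3),np.round(tilt[:2],3),np.round(s['contact_force'],1)))
E
python3 - <<'E'
from h import *
for n,u,v in(('b',53,309),('sq',200,176),('jaw',306,77),('cross',313,300)):
    print(n,np.round(ray('top',200+(u+.5)/2.857-.5,120+(v+.5)/2.857-.5,.045),4))
plan(.441,.336,.15,None,4)
E
```

```text
b [0.4406 0.3351 0.045 ]
sq [0.5667 0.1965 0.045 ]
jaw [0.6629 0.0941 0.045 ]
cross [0.4459 0.0893 0.045 ]
clk 1.10 pos [0.1851 0.6231 0.2423] phi 73.5 w 0.0852 | turn z 0.000 shift(100mm) [-3.27  -2.023  0.923] /n [-0.818 -0.506  0.231] tilt [-0.  0.] F [-0.4 -1.1  0.1]
```

Request:
carry_out(moves=[[[0,0,0,-0.8,-0.5,0.2,-1],[0,0,0,-0.8,-0.5,0.2,-1],[0,0,0,-0.8,-0.5,0.2,-1],[0,0,0,-0.8,-0.5,0.2,-1]]], squeeze=60)

```text
clock: 1.43
position: [0.252, 0.5486, 0.2218]
ee_rot: [[-0.957, 0.291, 0.001], [0.291, 0.957, -0.002], [-0.002, -0.002, -1.0]]
contact_force: [0.2, 0.6, -0.4]
width: 0.0854
grip_force: 0.0
```

Request:
carry_out(moves=[[[0,0,0,-0.8,-0.5,0.2,-1],[0,0,0,-0.8,-0.5,0.2,-1],[0,0,0,-0.8,-0.5,0.2,-1],[0,0,0,-0.8,-0.5,0.2,-1]]])

```text
clock: 1.77
position: [0.3136, 0.478, 0.2019]
ee_rot: [[-0.957, 0.291, 0.001], [0.291, 0.957, -0.002], [-0.001, -0.002, -1.0]]
contact_force: [1.0, -1.0, 0.5]
width: 0.0854
grip_force: 0.0
```

Request:
carry_out(moves=[[[0,0,0,-0.8,-0.5,0.2,-1],[0,0,0,-0.8,-0.5,0.2,-1],[0,0,0,-0.8,-0.5,0.2,-1],[0,0,0,-0.8,-0.5,0.2,-1],[0,0,0,-0.8,-0.5,0.2,-1]]])

```text
clock: 2.18
position: [0.3726, 0.411, 0.1825]
ee_rot: [[-0.958, 0.286, -0.0], [0.286, 0.958, 0.0], [0.0, 0.0, -1.0]]
contact_force: [-0.3, -0.1, -0.7]
width: 0.0854
grip_force: 0.0
```

```bash
python3 - <<'E'
from h import *
plan(.441,.336,.12)
s=sense(); im=grab_frame('wrist'); save('w1.png',im)
c=calibration('wrist'); print(c['fx'],c['cx'],c['cy'])
def wproj(P):
    X=np.linalg.inv(c['mount'])@np.r_[np.array(s['ee_rot']).T@(P-np.array(s['position'])),1]
    r=np.hypot(X[0],X[1]); th=np.arctan2(r,X[2]); return c['cx']+c['fx']*th*X[0]/r, c['cy']+c['fy']*th*X[1]/r
print(np.round(wproj(np.array([.4408,.3358,.045])),1))
E
```

```text
clk 2.18 pos [0.3726 0.411  0.1825] phi 73.4 w 0.0854 | turn z 0.000 shift(100mm) [-0.871 -0.523  0.624] /n [-0.871 -0.523  0.624] tilt [-0. -0.] F [-0.3 -0.1 -0.7]
309.70691628693146 319.91027534640574 202.31516972644644
[266.7 278.6]
```

View pics/w1.png

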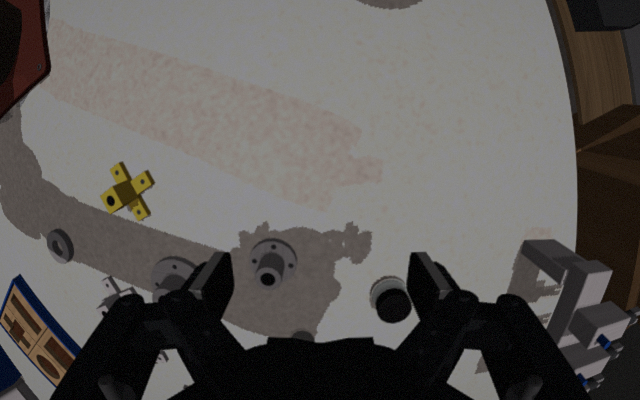

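The wrist view shows the bushing's hole at (268,279). The prediction was (267,279), so the positions are confirmed. The black pot at (391,300) lies beside it, so I will narrow the fingers before descending.

Request:
carry_out(moves=[[[0,0,0,-0.87,-0.52,0.6,-0.2],[0,0,0,-0.87,-0.52,0.6,-0.2],[0,0,0,-0.87,-0.52,0.6,-0.2],[0,0,0,-0.87,-0.52,0.6,-0.2],[0,0,0,-0.87,-0.52,0.6,-0.2],[0,0,0,-0.87,-0.52,0.6,-0.2]]])

```text
clock: 2.73
position: [0.4401, 0.3384, 0.1227]
ee_rot: [[-0.959, 0.283, -0.0], [0.283, 0.959, 0.001], [0.0, 0.001, -1.0]]
contact_force: [-0.1, -0.2, 0.5]
width: 0.0515
grip_force: 0.0
```

```bash
python3 - <<'E'
from h import *
plan(.441,.336,.03)
save('w2.png',grab_frame('wrist'))
E
```

```text
clk 2.73 pos [0.4401 0.3384 0.1227] phi 73.6 w 0.0515 | turn z 0.000 shift(100mm) [-0.016 -0.021  0.927] /n [-0.016 -0.021  0.927] tilt [-0.    -0.001] F [-0.1 -0.2  0.5]
```

View pics/w2.png

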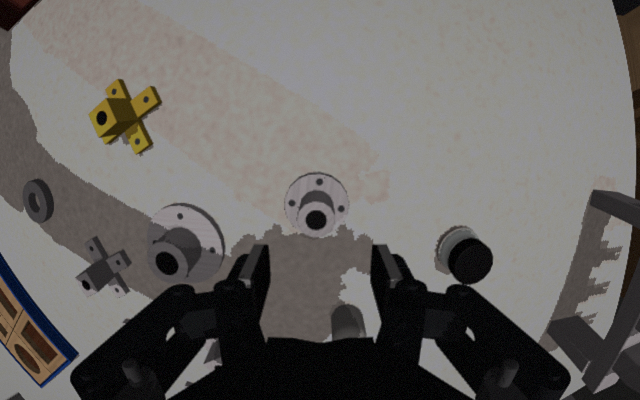

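The bushing is centred between the fingers at (317,219), and the black pot at (468,258) is well clear. Descending and gripping.

Request:
carry_out(moves=[[[0,0,0,-0.02,-0.02,0.35,-0.2],[0,0,0,-0.02,-0.02,0.65,-0.2],[0,0,0,-0.02,-0.02,0.85,-0.2],[0,0,0,-0.02,-0.02,0.93,-0.2],[0,0,0,-0.02,-0.02,0.93,-0.2],[0,0,0,-0.02,-0.02,0.93,1],[0,0,0,-0.02,-0.02,0.93,1],[0,0,0,-0.02,-0.02,0.93,1],[0,0,0,-0.02,-0.02,0.93,1],[0,0,0,-0.02,-0.02,0.93,1],[0,0,0,-0.02,-0.02,0.93,1]]])

```text
clock: 3.7
position: [0.4433, 0.3353, 0.0314]
ee_rot: [[-0.959, 0.284, 0.002], [0.284, 0.959, 0.003], [-0.001, 0.003, -1.0]]
contact_force: [-0.9, 1.0, 7.0]
width: 0.0265
grip_force: 59.5
```

Request:
carry_out(moves=[[[0,0,0,0,0,-0.3,1],[0,0,0,0,0,-0.6,1],[0,0,0,0,0,-0.9,1],[0,0,0,0,0,-1,1],[0,0,0,0,0,-1,1]]])

```text
clock: 4.12
position: [0.444, 0.3351, 0.133]
ee_rot: [[-0.959, 0.285, 0.004], [0.285, 0.959, 0.005], [-0.003, 0.006, -1.0]]
contact_force: [-0.0, -0.2, -1.7]
width: 0.0262
grip_force: 59.3
```

```bash
python3 - <<'E'
from h import *
plan(.570,-.2527,.14,110.6,6)
E
```

```text
clk 4.12 pos [0.444  0.3351 0.133 ] phi 73.4 w 0.0262 | turn z -0.413 shift(100mm) [-2.883 -5.275 -0.091] /n [-0.481 -0.879 -0.015] tilt [ 0.003 -0.006] F [-0.  -0.2 -1.7]
```

Request:
carry_out(moves=[[[0,0,0,-0.48,-0.88,0,1],[0,0,0,-0.48,-0.88,0,1],[0,0,0,-0.48,-0.88,0,1],[0,0,0,-0.48,-0.88,0,1]]])

```text
clock: 4.45
position: [0.464, 0.2301, 0.1281]
ee_rot: [[-0.957, 0.291, -0.001], [0.291, 0.957, -0.002], [0.0, -0.003, -1.0]]
contact_force: [-0.5, -0.4, -1.9]
width: 0.0264
grip_force: 59.5
```

Request:
carry_out(moves=[[[0,0,0,-0.48,-0.88,0,1],[0,0,0,-0.48,-0.88,0,1],[0,0,0,-0.48,-0.88,0,1],[0,0,0,-0.48,-0.88,0,1]]])

```text
clock: 4.78
position: [0.4846, 0.1328, 0.1283]
ee_rot: [[-0.957, 0.291, -0.001], [0.291, 0.957, -0.002], [0.0, -0.002, -1.0]]
contact_force: [0.4, 0.8, -1.3]
width: 0.0261
grip_force: 59.6
```

Request:
carry_out(moves=[[[0,0,0,-0.48,-0.88,0,1],[0,0,0,-0.48,-0.88,0,1],[0,0,0,-0.48,-0.88,0,1],[0,0,0,-0.48,-0.88,0,1]]])

```text
clock: 5.12
position: [0.5054, 0.0354, 0.1285]
ee_rot: [[-0.957, 0.29, -0.001], [0.29, 0.957, -0.002], [0.0, -0.002, -1.0]]
contact_force: [0.3, 0.5, -1.4]
width: 0.026
grip_force: 59.6
```

Request:
carry_out(moves=[[[0,0,0,-0.48,-0.88,0,1],[0,0,0,-0.48,-0.88,0,1],[0,0,0,-0.48,-0.88,0,1],[0,0,0,-0.48,-0.88,0,1]]])

```text
clock: 5.45
position: [0.5262, -0.0623, 0.1285]
ee_rot: [[-0.957, 0.29, -0.001], [0.29, 0.957, -0.002], [-0.0, -0.002, -1.0]]
contact_force: [-0.5, 0.3, -1.7]
width: 0.0262
grip_force: 59.6
```

Request:
carry_out(moves=[[[0,0,0,-0.48,-0.88,0,1],[0,0,0,-0.48,-0.88,0,1],[0,0,0,-0.48,-0.88,0,1],[0,0,0,-0.48,-0.88,0,1],[0,0,0,-0.48,-0.88,0,1],[0,0,0,-0.48,-0.88,0,1]]])

```text
clock: 5.95
position: [0.5471, -0.1541, 0.1284]
ee_rot: [[-0.959, 0.283, -0.001], [0.283, 0.959, 0.001], [0.002, 0.001, -1.0]]
contact_force: [-0.1, 0.7, -1.6]
width: 0.0264
grip_force: 59.7
```

```bash
python3 - <<'E'
from h import *
plan(.570,-.2527,.1)
E
```

```text
clk 5.95 pos [ 0.5471 -0.1541  0.1284] phi 73.6 w 0.0264 | turn z 0.000 shift(100mm) [-0.499 -0.881  0.282] /n [-0.499 -0.881  0.282] tilt [-0.002 -0.001] F [-0.1  0.7 -1.6]
```

Request:
carry_out(moves=[[[0,0,0,-0.5,-0.88,0.3,1],[0,0,0,-0.5,-0.88,0.3,1],[0,0,0,-0.5,-0.88,0.3,1],[0,0,0,-0.5,-0.88,0.3,1],[0,0,0,-0.5,-0.88,0.3,1],[0,0,0,-0.5,-0.88,0.3,1]]])

```text
clock: 6.45
position: [0.5704, -0.2525, 0.0989]
ee_rot: [[-0.959, 0.283, -0.001], [0.283, 0.959, 0.001], [0.001, 0.001, -1.0]]
contact_force: [0.7, 0.8, -1.2]
width: 0.0258
grip_force: 59.7
```

```bash
python3 - <<'E'
from h import *
plan(.570,-.2527,.041)
save('t2.png',cv2.resize(grab_frame('top')[130:270,360:500],(560,560),interpolation=cv2.INTER_CUBIC))
E
```

```text
clk 6.45 pos [ 0.5704 -0.2525  0.0989] phi 73.6 w 0.0258 | turn z 0.000 shift(100mm) [ 0.003 -0.004  0.579] /n [ 0.003 -0.004  0.579] tilt [-0.001 -0.001] F [ 0.7  0.8 -1.2]
```

View pics/t2.png

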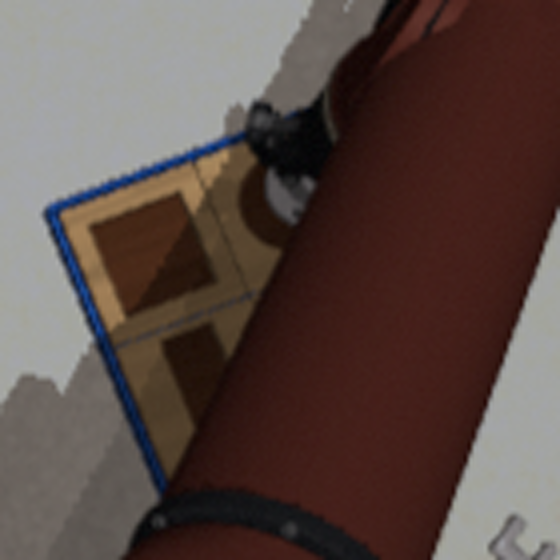

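The bushing's flange (crop 290,200) hangs over the round pocket. Lowering, releasing and rising.

Request:
carry_out(moves=[[[0,0,0,0,0,0.25,1],[0,0,0,0,0,0.45,1],[0,0,0,0,0,0.55,1],[0,0,0,0,0,0.58,1],[0,0,0,0,0,0.58,1],[0,0,0,0,0,0.58,1],[0,0,0,0,0,0.58,-0.1],[0,0,0,0,0,0.58,-0.1],[0,0,0,0,0,0.58,-0.1],[0,0,0,0,0,0.58,-0.1],[0,0,0,0,0,0.4,-0.1],[0,0,0,0,0,0.1,-0.1],[0,0,0,0,0,-0.2,-0.1],[0,0,0,0,0,-0.3,-0.1],[0,0,0,0,0,-0.3,-0.1]]])

```text
clock: 7.75
position: [0.5717, -0.2559, 0.1328]
ee_rot: [[-0.958, 0.285, 0.005], [0.285, 0.958, -0.001], [-0.005, 0.0, -1.0]]
contact_force: [-0.2, -0.0, 0.7]
width: 0.0469
grip_force: 0.0
```

Request:
carry_out(moves=[[[-0.0,0,-0.08,0.3,0.9,0,-0.1],[0,0,-0.16,0.3,0.9,0,-0.1],[0,0,-0.24,0.3,0.9,0,-0.1],[0,0,-0.3,0.3,0.9,0,-0.1],[0,0,-0.35,0.3,0.9,0,-0.1],[0,0,-0.35,0.3,0.9,0,-0.1]]])

```text
clock: 8.25
position: [0.5664, -0.1595, 0.1284]
ee_rot: [[-0.965, -0.262, -0.001], [-0.262, 0.965, 0.0], [0.001, 0.001, -1.0]]
contact_force: [-0.1, -0.7, 0.1]
width: 0.0472
grip_force: 0.0
```

```bash
python3 - <<'E'
from h import *
plan(.5658,.1975,.12,104.8,4)
d=cut_out('bushing','top') if grab_frame('top') is not None else 0
for e in d: print(e['at'],e['confidence'],np.round(ray('top',e['at'][1],e['at'][0],.03),3))
E
```

```text
clk 8.25 pos [ 0.5664 -0.1595  0.1284] phi 105.2 w 0.0472 | turn z 0.005 shift(100mm) [-0.931  3.446  0.086] /n [-0.233  0.862  0.021] tilt [-0.001 -0.001] F [-0.1 -0.7  0.1]
```

Request:
carry_out(moves=[[[0,0,0,-0.23,0.86,0,-0.1],[0,0,0,-0.23,0.86,0,-0.1],[0,0,0,-0.23,0.86,0,-0.1],[0,0,0,-0.23,0.86,0,-0.1]]])

```text
clock: 8.68
position: [0.567, -0.0671, 0.1288]
ee_rot: [[-0.965, -0.261, -0.001], [-0.261, 0.965, 0.001], [0.0, 0.002, -1.0]]
contact_force: [0.1, -0.3, -0.0]
width: 0.0466
grip_force: 0.0
```

Request:
carry_out(moves=[[[0,0,0,-0.23,0.86,0,-0.1],[0,0,0,-0.23,0.86,0,-0.1],[0,0,0,-0.23,0.86,0,-0.1],[0,0,0,-0.23,0.86,0,-0.1]]])

```text
clock: 9.02
position: [0.5669, 0.021, 0.1289]
ee_rot: [[-0.965, -0.261, -0.001], [-0.261, 0.965, 0.001], [0.0, 0.001, -1.0]]
contact_force: [0.2, 0.2, -0.9]
width: 0.047
grip_force: 0.0
```

Request:
carry_out(moves=[[[0,0,0,-0.23,0.86,0,-0.1],[0,0,0,-0.23,0.86,0,-0.1],[0,0,0,-0.23,0.86,0,-0.1],[0,0,0,-0.23,0.86,0,-0.1]]])

```text
clock: 9.35
position: [0.5669, 0.1092, 0.1289]
ee_rot: [[-0.965, -0.26, -0.001], [-0.26, 0.965, 0.0], [0.0, 0.001, -1.0]]
contact_force: [-0.2, -0.9, 1.2]
width: 0.047
grip_force: 0.0
```

Request:
carry_out(moves=[[[0,0,0,-0.23,0.86,0,-0.1],[0,0,0,-0.23,0.86,0,-0.1],[0,0,0,-0.23,0.86,0,-0.1],[0,0,0,-0.23,0.86,0,-0.1],[0,0,0,-0.23,0.86,0,-0.1],[0,0,0,-0.23,0.86,0,-0.1]]])

```text
clock: 9.85
position: [0.5676, 0.1931, 0.1292]
ee_rot: [[-0.967, -0.255, 0.0], [-0.255, 0.967, -0.001], [0.0, -0.001, -1.0]]
contact_force: [0.2, 0.2, 0.8]
width: 0.0469
grip_force: 0.0
```

```bash
python3 - <<'E'
from h import *
plan(.5658,.1975,.031,104.8)
save('w3.png',grab_frame('wrist'))
E
```

```text
clk 9.85 pos [0.5676 0.1931 0.1292] phi 104.7 w 0.0469 | turn z -0.001 shift(100mm) [0.006 0.049 0.982] /n [0.006 0.049 0.982] tilt [-0.     0.001] F [0.2 0.2 0.8]
```

View pics/w3.png

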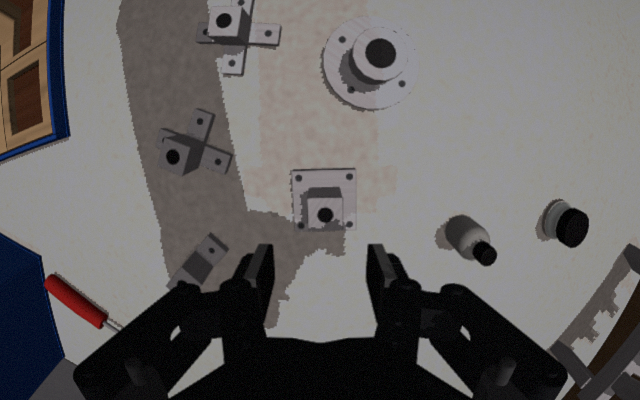

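The square block is aligned with the fingers at (324,205), about 5 mm to the right as calculated.

Request:
carry_out(moves=[[[0,0,0,0,0.05,0.35,-0.1],[0,0,0,0,0.05,0.65,-0.1],[0,0,0,0,0.05,0.88,-0.1],[0,0,0,0,0.05,0.97,-0.1],[0,0,0,0,0.05,0.97,-0.1],[0,0,0,0,0.05,0.97,1],[0,0,0,0,0.05,0.97,1],[0,0,0,0,0.05,0.97,1],[0,0,0,0,0.05,0.97,1],[0,0,0,0,0.05,0.97,1],[0,0,0,0,0.05,0.97,1]]])

```text
clock: 10.82
position: [0.567, 0.2009, 0.0342]
ee_rot: [[-0.966, -0.258, 0.003], [-0.258, 0.966, 0.001], [-0.003, 0.0, -1.0]]
contact_force: [-0.5, -1.4, 7.5]
width: 0.0248
grip_force: 59.7
```

Request:
carry_out(moves=[[[0,0,0,0,0,-0.3,1],[0,0,0,0,0,-0.6,1],[0,0,0,0,0,-0.9,1],[0,0,0,0,0,-1,1],[0,0,0,0,0,-1,1]]])

```text
clock: 11.23
position: [0.5676, 0.2015, 0.136]
ee_rot: [[-0.966, -0.258, 0.005], [-0.258, 0.966, 0.003], [-0.006, 0.002, -1.0]]
contact_force: [0.9, -0.4, -1.0]
width: 0.0247
grip_force: 59.2
```

```bash
python3 - <<'E'
from h import *
plan(.5338,-.1571,.13,110.6,4)
E
```

```text
clk 11.23 pos [0.5676 0.2015 0.136 ] phi 104.9 w 0.0247 | turn z -0.063 shift(100mm) [ 1.252 -3.378  0.048] /n [ 0.313 -0.845  0.012] tilt [ 0.006 -0.002] F [ 0.9 -0.4 -1. ]
```

Request:
carry_out(moves=[[[0,0,0,0.31,-0.85,0,1],[0,0,0,0.31,-0.85,0,1],[0,0,0,0.31,-0.85,0,1],[0,0,0,0.31,-0.85,0,1]]])

```text
clock: 11.57
position: [0.5569, 0.106, 0.1311]
ee_rot: [[-0.968, -0.252, -0.002], [-0.252, 0.968, -0.002], [0.002, -0.001, -1.0]]
contact_force: [0.7, 0.6, -0.9]
width: 0.0246
grip_force: 59.4
```

Request:
carry_out(moves=[[[0,0,0,0.31,-0.85,0,1],[0,0,0,0.31,-0.85,0,1],[0,0,0,0.31,-0.85,0,1],[0,0,0,0.31,-0.85,0,1]]])

```text
clock: 11.9
position: [0.5489, 0.017, 0.1314]
ee_rot: [[-0.968, -0.253, -0.001], [-0.253, 0.968, -0.001], [0.002, -0.001, -1.0]]
contact_force: [0.1, 0.1, -1.5]
width: 0.0248
grip_force: 59.5
```

Request:
carry_out(moves=[[[0,0,0,0.31,-0.85,0,1],[0,0,0,0.31,-0.85,0,1],[0,0,0,0.31,-0.85,0,1],[0,0,0,0.31,-0.85,0,1]]])

```text
clock: 12.23
position: [0.541, -0.0723, 0.1316]
ee_rot: [[-0.967, -0.253, -0.001], [-0.253, 0.967, -0.001], [0.001, -0.001, -1.0]]
contact_force: [0.3, 0.2, -1.7]
width: 0.0247
grip_force: 59.5
```

Request:
carry_out(moves=[[[0,0,-0.06,0.31,-0.85,0,1],[0,0,-0.06,0.31,-0.85,0,1],[0,0,-0.06,0.31,-0.85,0.2,1],[0,0,-0.06,0.31,-0.85,0.3,1],[0,0,-0.06,0.31,-0.85,0.3,1],[0,0,-0.06,0.31,-0.85,0.3,1]]])

```text
clock: 12.73
position: [0.5337, -0.1573, 0.1014]
ee_rot: [[-0.937, -0.35, -0.002], [-0.35, 0.937, 0.001], [0.002, 0.001, -1.0]]
contact_force: [0.8, 0.3, -0.4]
width: 0.025
grip_force: 59.5
```

```bash
python3 - <<'E'
from h import *
plan(.5338,-.1571,.0435,110.6)
E
```

```text
clk 12.73 pos [ 0.5337 -0.1573  0.1014] phi 110.5 w 0.0250 | turn z -0.001 shift(100mm) [-0.003  0.001  0.579] /n [-0.003  0.001  0.579] tilt [-0.002 -0.001] F [ 0.8  0.3 -0.4]
```

Request:
carry_out(moves=[[[0,0,0,0,0,0.25,1],[0,0,0,0,0,0.45,1],[0,0,0,0,0,0.55,1],[0,0,0,0,0,0.58,1],[0,0,0,0,0,0.58,1],[0,0,0,0,0,0.58,1],[0,0,0,0,0,0.58,-0.1],[0,0,0,0,0,0.58,-0.1],[0,0,0,0,0,0.58,-0.1],[0,0,0,0,0,0.58,-0.1],[0,0,0,0,0,0.4,-0.1],[0,0,0,0,0,0.1,-0.1],[0,0,0,0,0,-0.2,-0.1],[0,0,0,0,0,-0.3,-0.1],[0,0,0,0,0,-0.3,-0.1]]])

```text
clock: 13.98
position: [0.5354, -0.1602, 0.1355]
ee_rot: [[-0.938, -0.348, 0.005], [-0.348, 0.938, -0.0], [-0.005, -0.002, -1.0]]
contact_force: [1.2, 1.2, -0.3]
width: 0.0468
grip_force: 0.0
```

Request:
carry_out(moves=[[[0,0,0.08,-0.8,0.8,0,-0.1],[0,0,0.16,-0.8,0.8,0,-0.1],[0,0,0.24,-0.8,0.8,0,-0.1],[0,0,0.32,-0.8,0.8,0,-0.1],[0,0,0.4,-0.8,0.8,0,-0.1],[0,0,0.48,-0.8,0.8,0,-0.1],[0,0,0.55,-0.8,0.8,0,-0.1],[0,0,0.55,-0.8,0.8,0,-0.1],[0,0,0.55,-0.8,0.8,0,-0.1]]])

```text
clock: 14.73
position: [0.5803, -0.0567, 0.1314]
ee_rot: [[-0.875, 0.484, -0.001], [0.484, 0.875, -0.0], [0.001, -0.001, -1.0]]
contact_force: [-0.5, -0.8, -1.2]
width: 0.0471
grip_force: 0.0
```

```bash
python3 - <<'E'
from h import *
plan(.6622,.0947,.13,61.3,2)
save('t3.png',cv2.resize(grab_frame('top')[130:270,360:500],(420,420),interpolation=cv2.INTER_CUBIC))
E
```

```text
clk 14.73 pos [ 0.5803 -0.0567  0.1314] phi 61.1 w 0.0471 | turn z -0.002 shift(100mm) [0.016 1.721 0.012] /n [0.008 0.861 0.006] tilt [-0.001  0.001] F [-0.5 -0.8 -1.2]
```

View pics/t3.png

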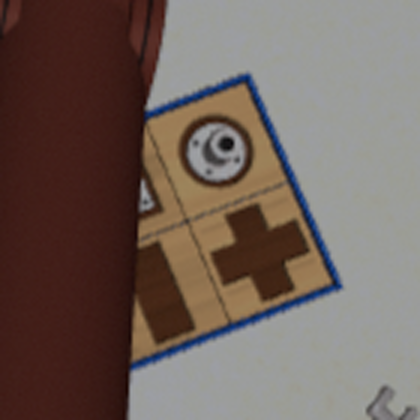

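The bushing (crop 216,152) is centred and home in the round nest, and a corner of the square block (145,195) shows inside its pocket. Next is the jaw.

Request:
carry_out(moves=[[[0,0,0,0,0.86,0,-0.1],[0,0,0,0,0.86,0,-0.1],[0,0,0,0,0.86,0,-0.1],[0,0,0,0,0.86,0,-0.1]]])

```text
clock: 15.12
position: [0.6233, 0.022, 0.1315]
ee_rot: [[-0.878, 0.479, -0.001], [0.479, 0.878, 0.001], [0.001, 0.0, -1.0]]
contact_force: [-0.4, -0.4, -0.3]
width: 0.047
grip_force: 0.0
```

Request:
carry_out(moves=[[[0,0,0,0,0.86,0,-0.1],[0,0,0,0,0.86,0,-0.1],[0,0,0,0,0.86,0,-0.1],[0,0,0,0,0.86,0,-0.1],[0,0,0,0,0.86,0,-0.1],[0,0,0,0,0.86,0,-0.1]]])

```text
clock: 15.62
position: [0.6642, 0.091, 0.1323]
ee_rot: [[-0.873, 0.488, -0.0], [0.488, 0.873, -0.001], [-0.0, -0.001, -1.0]]
contact_force: [-0.2, -0.5, -0.2]
width: 0.0471
grip_force: 0.0
```

```bash
python3 - <<'E'
from h import *
plan(.6622,.0947,.032,61.3)
save('w4.png',grab_frame('wrist'))
E
```

```text
clk 15.62 pos [0.6642 0.091  0.1323] phi 60.8 w 0.0471 | turn z -0.006 shift(100mm) [0.036 0.024 1.003] /n [0.036 0.024 1.003] tilt [0.    0.001] F [-0.2 -0.5 -0.2]
```

View pics/w4.png

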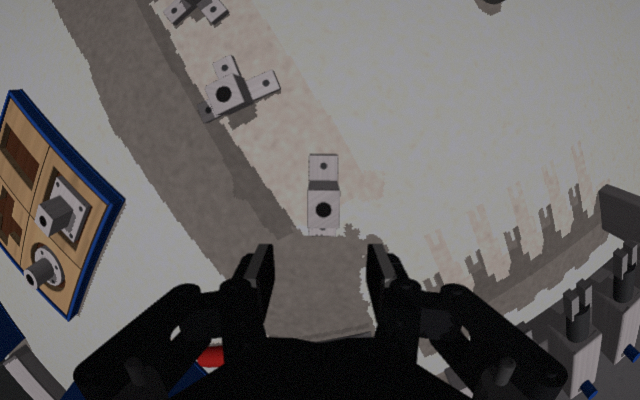

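The jaw is aligned between the fingers at (323,195). Both placed parts show in their nests on the left, with the square at (65,210) and the bushing at (42,265).

Request:
carry_out(moves=[[[0,0,0,0.03,0.02,0.35,-0.1],[0,0,0,0.03,0.02,0.65,-0.1],[0,0,0,0.03,0.02,0.9,-0.1],[0,0,0,0.03,0.02,0.99,-0.1],[0,0,0,0.03,0.02,0.99,-0.1],[0,0,0,0.03,0.02,0.99,1],[0,0,0,0.03,0.02,0.99,1],[0,0,0,0.03,0.02,0.99,1],[0,0,0,0.03,0.02,0.99,1],[0,0,0,0.03,0.02,0.99,1],[0,0,0,0.03,0.02,0.99,1]]])

```text
clock: 16.58
position: [0.6643, 0.0962, 0.0356]
ee_rot: [[-0.873, 0.487, 0.003], [0.487, 0.873, 0.0], [-0.003, 0.002, -1.0]]
contact_force: [-2.1, -2.0, 7.7]
width: 0.0229
grip_force: 59.8
```

Request:
carry_out(moves=[[[0,0,0,0,0,-0.3,1],[0,0,0,0,0,-0.6,1],[0,0,0,0,0,-0.9,1],[0,0,0,0,0,-1,1],[0,0,0,0,0,-1,1]]])

```text
clock: 17.0
position: [0.665, 0.0968, 0.1375]
ee_rot: [[-0.873, 0.487, 0.006], [0.487, 0.873, 0.002], [-0.005, 0.005, -1.0]]
contact_force: [0.9, -0.0, -0.7]
width: 0.023
grip_force: 59.0
```

```bash
python3 - <<'E'
from h import *
plan(.4383,-.193,.13,110.6,4)
E
```

```text
clk 17.00 pos [0.665  0.0968 0.1375] phi 60.9 w 0.0230 | turn z -0.553 shift(100mm) [ 0.569 -3.636  0.056] /n [ 0.142 -0.909  0.014] tilt [ 0.005 -0.005] F [ 0.9 -0.  -0.7]
```

Request:
carry_out(moves=[[[0,0,0,0.14,-0.91,0,1],[0,0,0,0.14,-0.91,0,1],[0,0,0,0.14,-0.91,0,1],[0,0,0,0.14,-0.91,0,1]]])

```text
clock: 17.33
position: [0.604, 0.0199, 0.1325]
ee_rot: [[-0.871, 0.492, -0.002], [0.492, 0.871, -0.001], [0.002, -0.002, -1.0]]
contact_force: [0.9, 0.1, -1.5]
width: 0.0225
grip_force: 59.1
```

Request:
carry_out(moves=[[[0,0,0,0.14,-0.91,0,1],[0,0,0,0.14,-0.91,0,1],[0,0,0,0.14,-0.91,0,1],[0,0,0,0.14,-0.91,0,1]]])

```text
clock: 17.67
position: [0.548, -0.0516, 0.1328]
ee_rot: [[-0.871, 0.491, -0.001], [0.491, 0.871, -0.0], [0.001, -0.001, -1.0]]
contact_force: [-0.1, 1.1, -0.1]
width: 0.0231
grip_force: 59.2
```

Request:
carry_out(moves=[[[0,0,-0.08,0.14,-0.91,0,1],[0,0,-0.16,0.14,-0.91,0,1],[0,0,-0.24,0.14,-0.91,0,1],[0,0,-0.32,0.14,-0.91,0,1],[0,0,-0.4,0.14,-0.91,0,1],[0,0,-0.48,0.14,-0.91,0,1],[0,0,-0.55,0.14,-0.91,0,1],[0,0,-0.55,0.14,-0.91,0,1],[0,0,-0.55,0.14,-0.91,0,1]]])

```text
clock: 18.42
position: [0.4938, -0.1206, 0.133]
ee_rot: [[-0.938, -0.345, -0.0], [-0.345, 0.938, 0.0], [0.0, 0.0, -1.0]]
contact_force: [0.3, -0.3, -1.9]
width: 0.0226
grip_force: 59.3
```

```bash
python3 - <<'E'
from h import *
plan(.4383,-.193,.10,110.6)
E
```

```text
clk 18.42 pos [ 0.4938 -0.1206  0.133 ] phi 110.2 w 0.0226 | turn z -0.004 shift(100mm) [ 0.77  -0.488  0.33 ] /n [ 0.77  -0.488  0.33 ] tilt [-0. -0.] F [ 0.3 -0.3 -1.9]
```

Request:
carry_out(moves=[[[0,0,0,0.77,-0.49,0,1],[0,0,0,0.77,-0.49,0,1],[0,0,0,0.77,-0.49,0.2,1],[0,0,0,0.77,-0.49,0.33,1],[0,0,0,0.77,-0.49,0.33,1],[0,0,0,0.77,-0.49,0.33,1]]])

```text
clock: 18.92
position: [0.4381, -0.1936, 0.1001]
ee_rot: [[-0.938, -0.346, -0.001], [-0.346, 0.938, -0.0], [0.001, 0.0, -1.0]]
contact_force: [-0.0, -1.3, -0.4]
width: 0.0224
grip_force: 59.3
```

```bash
python3 - <<'E'
from h import *
plan(.4383,-.193,.045,110.6)
E
```

```text
clk 18.92 pos [ 0.4381 -0.1936  0.1001] phi 110.2 w 0.0224 | turn z -0.004 shift(100mm) [-0.005  0.005  0.551] /n [-0.005  0.005  0.551] tilt [-0.001 -0.   ] F [-0.  -1.3 -0.4]
```

Request:
carry_out(moves=[[[0,0,0,0,0,0.25,1],[0,0,0,0,0,0.43,1],[0,0,0,0,0,0.52,1],[0,0,0,0,0,0.55,1],[0,0,0,0,0,0.55,1],[0,0,0,0,0,0.55,1],[0,0,0,0,0,0.55,-0.1],[0,0,0,0,0,0.55,-0.1],[0,0,0,0,0,0.55,-0.1],[0,0,0,0,0,0.55,-0.1],[0,0,0,0,0,0.4,-0.1],[0,0,0,0,0,0.1,-0.1],[0,0,0,0,0,-0.2,-0.1],[0,0,0,0,0,-0.3,-0.1],[0,0,0,0,0,-0.3,-0.1]]])

```text
clock: 20.17
position: [0.4399, -0.1947, 0.1331]
ee_rot: [[-0.938, -0.348, 0.005], [-0.348, 0.938, -0.0], [-0.005, -0.002, -1.0]]
contact_force: [0.8, 0.1, -0.6]
width: 0.0469
grip_force: 0.0
```

Request:
carry_out(moves=[[[0,0,0.07,-0.35,0.88,0,-0.1],[0,0,0.13,-0.35,0.88,0,-0.1],[0,0,0.13,-0.35,0.88,0,-0.1],[0,0,0.13,-0.35,0.88,0,-0.1],[0,0,0.13,-0.35,0.88,0,-0.1]]])

```text
clock: 20.58
position: [0.4399, -0.098, 0.1295]
ee_rot: [[-0.988, -0.154, -0.001], [-0.154, 0.988, 0.0], [0.001, 0.0, -1.0]]
contact_force: [0.1, -1.4, 1.1]
width: 0.047
grip_force: 0.0
```

```bash
python3 - <<'E'
from h import *
plan(.445,.0905,.13,98.1,2)
E
```

```text
clk 20.58 pos [ 0.4399 -0.098   0.1295] phi 98.8 w 0.0470 | turn z 0.008 shift(100mm) [-0.34   1.854 -0.005] /n [-0.17   0.927 -0.002] tilt [-0.001 -0.   ] F [ 0.1 -1.4  1.1]
```

Request:
carry_out(moves=[[[0,0,0,-0.17,0.93,0,-0.1],[0,0,0,-0.17,0.93,0,-0.1],[0,0,0,-0.17,0.93,0,-0.1],[0,0,0,-0.17,0.93,0,-0.1]]])

```text
clock: 20.92
position: [0.4431, -0.0025, 0.1297]
ee_rot: [[-0.988, -0.155, -0.001], [-0.155, 0.988, 0.0], [0.001, 0.0, -1.0]]
contact_force: [0.9, -0.4, 0.3]
width: 0.047
grip_force: 0.0
```

Request:
carry_out(moves=[[[0,0,0.01,-0.17,0.93,0,-0.1],[0,0,0.01,-0.17,0.93,0,-0.1],[0,0,0.01,-0.17,0.93,0,-0.1],[0,0,0.01,-0.17,0.93,0,-0.1],[0,0,0.01,-0.17,0.93,0,-0.1],[0,0,0.01,-0.17,0.93,0,-0.1]]])

```text
clock: 21.42
position: [0.4461, 0.0875, 0.1299]
ee_rot: [[-0.991, -0.133, -0.001], [-0.133, 0.991, -0.001], [0.001, -0.001, -1.0]]
contact_force: [-0.2, -0.5, -0.0]
width: 0.0471
grip_force: 0.0
```

```bash
python3 - <<'E'
from h import *
plan(.445,.0905,.032,98.1)
save('w5.png',grab_frame('wrist'))
E
```

```text
clk 21.42 pos [0.4461 0.0875 0.1299] phi 97.6 w 0.0471 | turn z -0.005 shift(100mm) [0.006 0.032 0.979] /n [0.006 0.032 0.979] tilt [-0.001  0.001] F [-0.2 -0.5 -0. ]
```

View pics/w5.png

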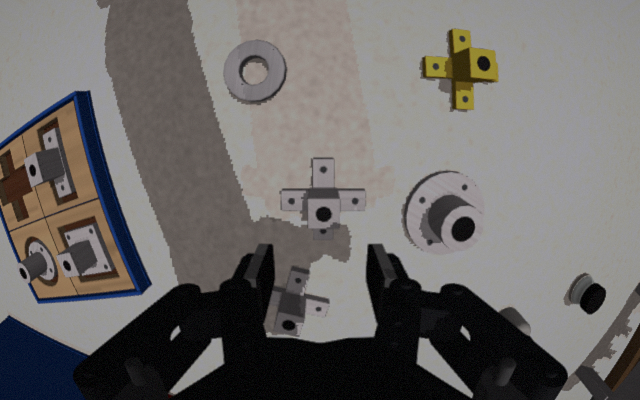

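The four-armed cross is aligned at (323,205). The tee (290,305), large bushing (447,212) and yellow cross (462,68) are clear, and three parts are in their nests on the left.

Request:
carry_out(moves=[[[0,0,0,0,0.03,0.35,-0.1],[0,0,0,0,0.03,0.65,-0.1],[0,0,0,0,0.03,0.88,-0.1],[0,0,0,0,0.03,0.97,-0.1],[0,0,0,0,0.03,0.97,-0.1],[0,0,0,0,0.03,0.97,1],[0,0,0,0,0.03,0.97,1],[0,0,0,0,0.03,0.97,1],[0,0,0,0,0.03,0.97,1],[0,0,0,0,0.03,0.97,1],[0,0,0,0,0.03,0.97,1]]])

```text
clock: 22.38
position: [0.4468, 0.0926, 0.0349]
ee_rot: [[-0.991, -0.135, 0.003], [-0.135, 0.991, 0.001], [-0.003, 0.001, -1.0]]
contact_force: [-1.2, -0.7, 8.2]
width: 0.0226
grip_force: 60.0
```

Request:
carry_out(moves=[[[0,0,0,0,0,-0.3,1],[0,0,0,0,0,-0.6,1],[0,0,0,0,0,-0.9,1],[0,0,0,0,0,-1,1],[0,0,0,0,0,-1,1]]])

```text
clock: 22.8
position: [0.4475, 0.0933, 0.1365]
ee_rot: [[-0.991, -0.135, 0.006], [-0.135, 0.991, 0.003], [-0.006, 0.002, -1.0]]
contact_force: [1.1, 0.5, -1.1]
width: 0.0231
grip_force: 59.3
```

```bash
python3 - <<'E'
from h import *
plan(.4744,-.2886,.13,110.6,4)
E
```

```text
clk 22.80 pos [0.4475 0.0933 0.1365] phi 97.8 w 0.0231 | turn z -0.143 shift(100mm) [ 0.249 -3.82   0.055] /n [ 0.062 -0.955  0.014] tilt [ 0.006 -0.002] F [ 1.1  0.5 -1.1]
```

Request:
carry_out(moves=[[[0,0,0,0.06,-0.95,0,1],[0,0,0,0.06,-0.95,0,1],[0,0,0,0.06,-0.95,0,1],[0,0,0,0.06,-0.95,0,1]]])

```text
clock: 23.13
position: [0.4517, -0.0063, 0.1321]
ee_rot: [[-0.992, -0.129, -0.001], [-0.129, 0.992, -0.001], [0.001, -0.001, -1.0]]
contact_force: [-0.6, 0.9, -1.4]
width: 0.0228
grip_force: 59.5
```

Request:
carry_out(moves=[[[0,0,0,0.06,-0.95,0,1],[0,0,0,0.06,-0.95,0,1],[0,0,0,0.06,-0.95,0,1],[0,0,0,0.06,-0.95,0,1]]])

```text
clock: 23.47
position: [0.4586, -0.1005, 0.1323]
ee_rot: [[-0.991, -0.13, -0.001], [-0.13, 0.991, -0.001], [0.001, -0.001, -1.0]]
contact_force: [-0.6, 0.8, -2.0]
width: 0.0228
grip_force: 59.6
```

Request:
carry_out(moves=[[[0,0,-0.07,0.06,-0.95,0,1],[0,0,-0.14,0.06,-0.95,0,1],[0,0,-0.14,0.06,-0.95,0,1],[0,0,-0.14,0.06,-0.95,0,1],[0,0,-0.14,0.06,-0.95,0,1]]])

```text
clock: 23.88
position: [0.4658, -0.1924, 0.1322]
ee_rot: [[-0.938, -0.346, -0.002], [-0.346, 0.938, -0.0], [0.002, 0.0, -1.0]]
contact_force: [0.6, 1.4, -1.3]
width: 0.0224
grip_force: 59.6
```

```bash
python3 - <<'E'
from h import *
plan(.4744,-.2886,.10,110.6)
E
```

```text
clk 23.88 pos [ 0.4658 -0.1924  0.1322] phi 110.2 w 0.0224 | turn z -0.004 shift(100mm) [ 0.251 -0.933  0.322] /n [ 0.251 -0.933  0.322] tilt [-0.002 -0.   ] F [ 0.6  1.4 -1.3]
```

Request:
carry_out(moves=[[[0,0,0,0.25,-0.93,0,1],[0,0,0,0.25,-0.93,0,1],[0,0,0,0.25,-0.93,0.2,1],[0,0,0,0.25,-0.93,0.32,1],[0,0,0,0.25,-0.93,0.32,1],[0,0,0,0.25,-0.93,0.32,1]]])

```text
clock: 24.38
position: [0.4749, -0.2856, 0.1002]
ee_rot: [[-0.937, -0.349, -0.003], [-0.349, 0.937, 0.002], [0.002, 0.003, -1.0]]
contact_force: [0.8, 0.5, -1.0]
width: 0.0226
grip_force: 59.8
```

```bash
python3 - <<'E'
from h import *
plan(.4744,-.2886,.0445,110.6)
E
```

```text
clk 24.38 pos [ 0.4749 -0.2856  0.1002] phi 110.5 w 0.0226 | turn z -0.002 shift(100mm) [ 0.014 -0.027  0.557] /n [ 0.014 -0.027  0.557] tilt [-0.002 -0.003] F [ 0.8  0.5 -1. ]
```

Request:
carry_out(moves=[[[0,0,0,0.01,-0.02,0.25,1],[0,0,0,0.01,-0.02,0.43,1],[0,0,0,0.01,-0.02,0.52,1],[0,0,0,0.01,-0.02,0.56,1],[0,0,0,0.01,-0.02,0.56,1],[0,0,0,0.01,-0.02,0.56,1],[0,0,0,0.01,-0.02,0.56,-0.1],[0,0,0,0.01,-0.02,0.56,-0.1],[0,0,0,0.01,-0.02,0.56,-0.1],[0,0,0,0.01,-0.02,0.56,-0.1],[0,0,0,0.01,-0.02,0.4,-0.1],[0,0,0,0.01,-0.02,0.1,-0.1],[0,0,0,0.01,-0.02,-0.2,-0.1],[0,0,0,0.01,-0.02,-0.4,-0.1],[0,0,0,0.01,-0.02,-0.4,-0.1]]])

```text
clock: 25.63
position: [0.4769, -0.2919, 0.1459]
ee_rot: [[-0.938, -0.347, 0.006], [-0.347, 0.938, -0.002], [-0.005, -0.004, -1.0]]
contact_force: [1.2, -1.7, 0.6]
width: 0.047
grip_force: 0.0
```

Request:
carry_out(moves=[[[0,0,0,-0.3,1,0,-0.1],[0,0,0,-0.3,1,0,-0.1],[0,0,0,-0.3,1,0,-0.1],[0,0,0,-0.3,1,0,-0.1]]])

```text
clock: 25.97
position: [0.4683, -0.1808, 0.1408]
ee_rot: [[-0.935, -0.353, -0.001], [-0.353, 0.935, 0.003], [-0.0, 0.003, -1.0]]
contact_force: [0.8, -0.5, 0.4]
width: 0.0469
grip_force: 0.0
```

Request:
carry_out(moves=[[[0,0,0,-0.3,1,0,-0.1],[0,0,0,-0.3,1,0,-0.1],[0,0,0,-0.3,1,0,-0.1],[0,0,0,-0.3,1,0,-0.1]]])

```text
clock: 26.3
position: [0.4614, -0.0773, 0.141]
ee_rot: [[-0.935, -0.353, -0.0], [-0.353, 0.935, 0.002], [-0.0, 0.002, -1.0]]
contact_force: [0.3, -0.2, 0.4]
width: 0.047
grip_force: 0.0
```

Request:
carry_out(moves=[[[0,0,0,-0.3,1,0,-0.1],[0,0,0,-0.3,1,0,-0.1],[0,0,0,-0.3,1,0,-0.1],[0,0,0,-0.3,1,0,-0.1],[0,0,0,-0.3,1,0,-0.1],[0,0,0,-0.3,1,0,-0.1]]])

```text
clock: 26.8
position: [0.455, 0.0209, 0.1412]
ee_rot: [[-0.938, -0.347, -0.0], [-0.347, 0.938, -0.001], [0.0, -0.0, -1.0]]
contact_force: [-0.6, -0.7, -0.8]
width: 0.0466
grip_force: 0.0
```

```bash
python3 - <<'E'
from h import *
a=grab_frame('top'); b=grab_frame('scene')
save('end.png',np.hstack([cv2.resize(a[150:260,365:475],(400,400),interpolation=cv2.INTER_CUBIC),cv2.resize(b[120:220,200:320],(400,400),interpolation=cv2.INTER_CUBIC)]))
E
```

```text
(no output)
```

View pics/end.png

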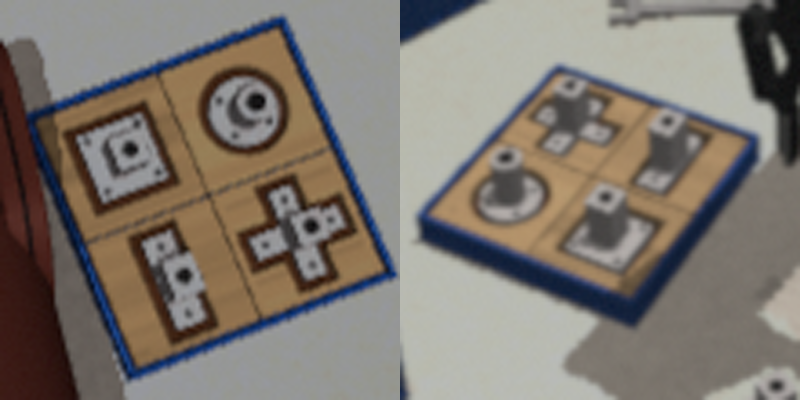

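All four parts sit centred and upright in their own nests: square (120,157), bushing (243,110), jaw (173,280) and cross (298,237). Handing in.

```bash
python3 -c "
from bench import *
print(finish_job())"
```

```text
the job is handed in; nothing more can be done
None
```

The bushing, square block, jaw and cross are each upright and centred in the nest of their own shape, the large bushing and the tee were left alone, and the job was handed in at about 27 s; no verdict came back.

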